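# Slide the loaf tin down the oven loading lane

### The arm

A 6-joint arm with a two-finger parallel gripper is mounted at the origin on the work surface. World frame = base frame: x ahead of the robot, y to its left, z up, the work surface at z = 0. Lengths are in m, angles in degrees, forces in N, time in s.
With the tool pointing down it reaches from about 0.4 to 0.825 m from the base axis. Payload 7 kg.
Tool frame: the origin (TCP) lies at the very end of the fingers, on their centre line; the grasp point (between the pads) lies 19 mm behind it; x points along the fingers, z is the direction in which the jaws open and shut, and the axes are right-handed (so a half turn about x gives the same grasp; the last joint's range is limited). The gripper opens to 88 mm and grips with 3 to 60 N. Pads are 19 mm wide; open, the fingers measure 130 mm over their backs; the gripper's body (78 mm by 193 mm) begins 47 mm behind the grasp point.
Start: joints at [93.169, 20.546, 0.682, 0, -70.136, -16.507], TCP at [0.156, 0.657, 0.188] pointing down, gripper open.
Joint ranges: [-176.03, 176.03], [-82.01, 121.73], [-58.28, 71.71], [-173.87, 95.51], [-174.79, -0.11], [-173.66, 173.66]. Speed limits (degrees/s): [136.94, 136.94, 172.46, 180, 180, 180].

### API

Orientations are given as [roll, pitch, yaw] about the fixed x, y, z axes, in that order (R = Rz(yaw) Ry(pitch) Rx(roll)).
In Python, from plant import * gives the robot as it stands.
- The arm moves only by the tool arm_command, never from a script. Its argument "commands" is one flat list of numbers, 5 for each row, row after row: the shift along the tool's x, y, z in mm, then the turn about the tool's x in degrees, then the opening in per cent of the stroke, from 0 (shut) to 100 (fully open). A call has 1 to 5 rows; each row shifts and turns the pose as measured when the row begins, along the tool's axes as they then stand; what a row does not reach is not made up. A row lasts 1/8 s, in which the tool goes at most 62.5 mm and 10.7 degrees, less where a joint would pass 70% of its speed; a pose out of reach is approached as far as the arm can. A call is refused whole if a number of a shift passes 62.5 or a number of a turn 10.7, either way. A call with a gripper value outside its range is refused whole. The fingers move at their own pace and stop on an object; the grip force is fixed at half the most. Time passes only in rows, so rows that do not move let the fingers close. It gives the time, the measured TCP pose, the force and the opening at its end, in the units of the state.
- get_obs(): the state, without advancing time (a new reading comes with each control period).
- snapshot(name): name is "side" or "top"; returns a dict with "frame" (420x560x3 uint8, blue, green, red), "fov_y" (degrees; the focal length in pixels is half the picture's height over the tangent of half this angle, whatever the lens; pixels are square), "cx", "cy" (the principal point, pixels), "world_to_cam" (4x4, takes a point from world to camera coordinates). Camera axes: x right, y up, looking along -z (the intrinsics and any distortion apply to the point x, -y, -z); pixel columns grow to the right and rows downward; lengths in m; the calibration is good to about 2 mm. A picture is of the moment at which its call begins. There is no depth.
- close_job(): hands the job in, once; it reports no verdict.
The state is a dict: "clock": time; "joint_pos": joint angles; "qvel": joint speeds; "tau": joint torques, N m; "tool_pos": TCP position; "orientation": TCP orientation; "force": force on the tool from outside, world axes, zero at the start; "moment": the same for the moment, N m; "opening": finger opening in m.
Only numpy, scipy, OpenCV 4.12 (cv2) and the standard library are available. Lean on these libraries where they do the work, as an engineer would, in place of code of your own. Each camera call takes 0.05 s, during which the arm holds its last target. There are 200 camera calls.

### The job

Push the dark loaf tin across the loading deck and down the lane between the two green guide rails until its front is up against the orange end stop, and leave it there. Only push it with the fingers, never lifting or tipping it, and let neither the tin nor the robot touch either rail. Leave everything else on the bench where it stands.

Things in the scene. Friction and masses are not known exactly. Their poses are not given: they have to be found in the camera images.
- deck: Steel loading deck fixed on the table, 370 x 360 x 10 mm. Origin: centre of the lane's mouth, on the underside (table height). x points down the lane away from the robot, y left, z up; the plate spans x -173 to 197 mm, y -180 to 180 mm. Before the mouth (x < 0) is a bare apron holding only the tin. The lane (white floor, flush) is 120 mm wide, x 0 to 170 mm. Its place and direction vary.
- loaf_tin: Closed dark loaf tin with dark blue-grey lid: a plain box 130 mm long (its x), 96 mm wide (its y), 85 mm tall, about 0.6 kg, loose. Origin: centre of its underside; z up. It starts on the apron, long side roughly along the lane, up to 35 mm to one side of the lane's centre line and up to 0.15 rad askew. Centred in the lane it has 12 mm free on either side.
- rail_left: Green plastic guide rail on the deck, 170 mm long, 12 mm thick, 30 mm tall above the deck (top 40 mm above the table). Origin: centre of its underside, on the deck top at deck x = 85 mm, y = +66 mm (inner face at y = +60 mm). Fixed to the deck.
- rail_right: The same on the other side, at deck y = -66 mm (inner face at y = -60 mm).
- end_stop: Orange stop block across the end of the lane, fixed to the deck, 144 mm wide, 36 mm tall above the deck (top 46 mm above the table), 14 mm thick. Origin: bottom centre of its face towards the lane, at deck x = 170 mm. Rigid.
- lane_mouth (a point): Centre of the lane's open end, on the deck top (10 mm above the table).
- lane_end (a point): Centre line of the lane at the face of the end stop, on the deck top. The tin is home when its front face is here, so its centre is then 65 mm before it.
- seed_jar: Small amber glass jar with red lid, 44 mm across, 75 mm tall, standing on the deck beyond the left rail. A bystander. Origin: centre of its underside.
- cutter: Brass ring cutter, 60 mm across, 35 mm tall, standing on the deck beyond the right rail. A bystander. Origin: centre of its underside.
- loaf: Baked loaf 170 x 85 x 78 mm on the table, left of the deck. A bystander. Origin: centre of its underside.
- scraper: Dough scraper with wooden handle, 120 x 100 x 18 mm, lying on the table at the right. A bystander. Origin: centre of its underside.
- brush: Pastry brush 220 mm long lying on the table at the left. A bystander. Origin: on its underside, near its middle.
- bowl: White bowl, 150 mm across, 60 mm tall, on the table at the right. A bystander. Origin: centre of its underside.
- timer: Round white kitchen timer with a red bar knob, 64 mm across, 40 mm tall, at the far right. A bystander. Origin: centre of its underside.
There are look-alikes about, which are no part of the job. Leave any pink look-alike of the loaf_tin alone.

How it is judged:
By the outcome, as a careful person would: the job done as asked, in the order asked, and still so for the second after the job is handed in, with the robot touching nothing.
It also fails if it takes over 64 s, if anything falls off the work surface, if the arm or the gripper's body presses on something with over 40 N, if the wrist force passes 120 N, or if a joint passes its speed limit or range.

## Working session

There is one attempt and no reset: what is moved stays moved. The work goes in short steps, Python scripts to look and compute and a tool call to move; the robot and the scene stay as the last step left them, time stands still between calls to the robot, and variables do not carry over. Pictures are saved under pics/ and viewed, about 8 in all and at most 12, crops included, and the job is handed in when it is done.

Besides the shell and the picture viewer there is one more tool, called by a JSON object that holds its "api" and its "payload", one argument or row to a line. arm_command: Moves the arm, as the interface text tells. Its arguments: {"type":"object","properties":{"commands":{"type":"array"}},"required":["commands"]}

```bash
mkdir -p pics; ls
python3 - <<'E'
from plant import *
import cv2
o=get_obs();print(o)
for n in("top","side"):
    s=snapshot(n);cv2.imwrite(f"pics/{n}0.png",s["frame"]);print({k:v for k,v in s.items() if k!="frame"})
E
```

```text
pics
{'clock': 0.0, 'joint_pos': array([ 9.31682624e+01,  2.05930020e+01,  6.32086330e-01, -2.03424093e-02,
       -7.01343087e+01, -1.65066441e+01]), 'qvel': array([ 0.00929638,  0.0323537 , -0.02476749,  0.01619773, -0.0494082 ,
        0.05387885]), 'tau': array([ 2.11029233e-03, -5.82720172e+01,  2.93057656e+01,  6.99679077e+00,
        7.02322679e-03, -1.52330790e-04]), 'tool_pos': array([0.15562957, 0.6562378 , 0.18719153]), 'orientation': array([  5.15318509,  89.9028738 , -98.19212515]), 'force': array([-0.8046578 , -1.00984768, -0.04014322]), 'moment': array([ 0.00807391, -0.0055712 , -0.01982907]), 'opening': 0.08760725260331385}
{'fov_y': 44.25534533432792, 'cx': 276.3440755781668, 'cy': 207.41593426346913, 'world_to_cam': array([[-1.78879401e-02, -9.99839300e-01, -1.18107113e-03,
        -2.32020013e-02],
       [ 9.81904073e-01, -1.77897810e-02,  1.88541546e-01,
        -5.13865077e-01],
       [-1.88532258e-01,  2.21292133e-03,  9.82064504e-01,
        -1.51158384e+00],
       [ 0.00000000e+00,  0.00000000e+00,  0.00000000e+00,
         1.00000000e+00]])}
{'fov_y': 49.84742640673187, 'cx': 273.89318431939535, 'cy': 206.6092466414697, 'world_to_cam': array([[ 0.99627367, -0.08468732, -0.01633493, -0.51653012],
       [ 0.07250014,  0.71972092,  0.69046761, -0.06275802],
       [-0.04671726, -0.68907899,  0.72317885, -1.36128485],
       [ 0.        ,  0.        ,  0.        ,  1.        ]])}
```

View pics/top0.png

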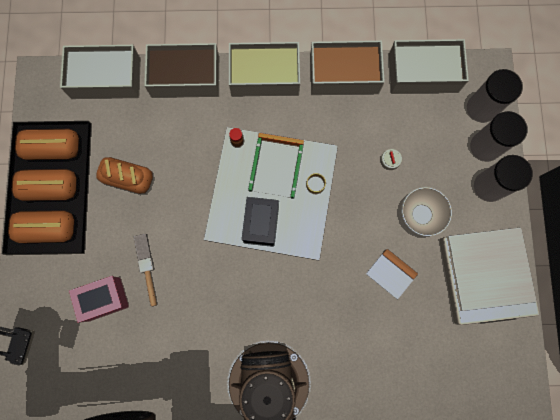

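View pics/side0.png

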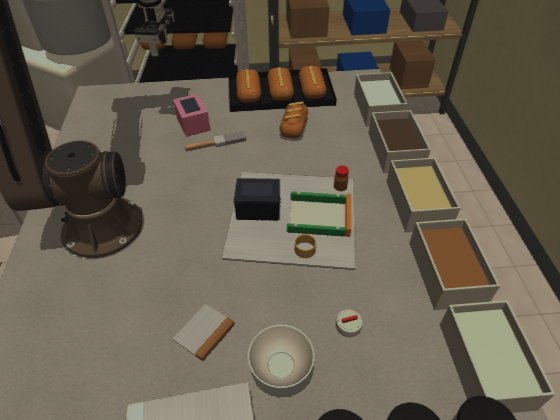

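Look-alikes: the dark tin at top-view (261,221) stands on the deck apron. The pink box at (97,299) is the decoy on the table. I'll take the dark one and confirm it in an enlarged crop.

```bash
cat > h.py <<'E'
from plant import *
import cv2, numpy as np
def K(s):
    f=s["frame"].shape[0]/2/np.tan(np.radians(s["fov_y"]/2)); return f
def ray(s,uv,z):
    uv=np.atleast_2d(np.asarray(uv,float)); W=s["world_to_cam"];R=W[:3,:3];C=-R.T@W[:3,3];f=K(s)
    d=np.c_[(uv[:,0]-s["cx"])/f,-(uv[:,1]-s["cy"])/f,-np.ones(len(uv))]@R
    return (C+d*((z-C[2])/d[:,2])[:,None])[:,:2]
def proj(s,P):
    P=np.atleast_2d(P);W=s["world_to_cam"];c=P@W[:3,:3].T+W[:3,3];f=K(s)
    return np.c_[s["cx"]+f*c[:,0]/-c[:,2],s["cy"]-f*c[:,1]/-c[:,2]]
E
python3 - <<'E'
from h import *
s=snapshot("top");im=s["frame"];hsv=cv2.cvtColor(im,cv2.COLOR_BGR2HSV)
print("cam",-s["world_to_cam"][:3,:3].T@s["world_to_cam"][:3,3])
roi=np.zeros(im.shape[:2],np.uint8);roi[120:265,200:345]=255
# deck: bright, hull
m=((hsv[...,2]>165)&(hsv[...,1]<50)).astype(np.uint8)*255&roi
c=max(cv2.findContours(m,0,2)[0],key=cv2.contourArea);h=cv2.convexHull(c)
q=cv2.approxPolyN(h,4).reshape(-1,2) if hasattr(cv2,'approxPolyN') else cv2.approxPolyDP(h,8,True).reshape(-1,2)
w=ray(s,q,.01);print("deck px",q.tolist(),"w",w.round(4).tolist(),"sides",np.linalg.norm(w-np.roll(w,-1,0),axis=1).round(4))
g=((hsv[...,0]>45)&(hsv[...,0]<85)&(hsv[...,1]>100)).astype(np.uint8)*255&roi
for c in cv2.findContours(g,0,2)[0]:
    if cv2.contourArea(c)<30: continue
    p=ray(s,c.reshape(-1,2),.04).astype(np.float32);r=cv2.minAreaRect(p*1000);print("green",r,c.reshape(-1,2).mean(0))
o=((hsv[...,0]>5)&(hsv[...,0]<18)&(hsv[...,1]>150)).astype(np.uint8)*255&roi
for c in cv2.findContours(o,0,2)[0]:
    if cv2.contourArea(c)<30: continue
    p=ray(s,c.reshape(-1,2),.046).astype(np.float32);print("orange",cv2.minAreaRect(p*1000))
d=((hsv[...,2]<95)&(hsv[...,1]<150)).astype(np.uint8)*255&roi
d[:190]=0
c=max(cv2.findContours(d,0,2)[0],key=cv2.contourArea)
p=ray(s,c.reshape(-1,2),.095).astype(np.float32);print("tin all@.095",cv2.minAreaRect(p*1000),cv2.boundingRect(c))
x=cv2.resize(im[190:260,220:300],None,fx=9,fy=8.5,interpolation=cv2.INTER_CUBIC)
x=cv2.convertScaleAbs(x,alpha=1.6,beta=10)
cv2.imwrite("pics/crop1.png",x)
E
```

```text
cam [ 0.21916886 -0.0289948   1.58133035]
deck px [[337, 146], [319, 259], [204, 239], [227, 127]] w [[0.7156, -0.2283], [0.3588, -0.1593], [0.4264, 0.1908], [0.7852, 0.1204]] sides [0.3633 0.3565 0.3657 0.3556]
green ((631.67138671875, -96.57017517089844), (7.9706034660339355, 104.15028381347656), 79.06073760986328) [296.5  169.75]
green ((655.4609375, 32.037376403808594), (10.076679229736328, 107.02104949951172), 79.3062973022461) [254.74074074 163.2962963 ]
orange ((722.1055297851562, 84.63392639160156), (24.7238826751709, 36.24069595336914), 14.923555374145508)
orange ((724.2244873046875, -48.270896911621094), (135.42147827148438, 9.89794921875), 78.73960876464844)
tin all@.095 ((464.803466796875, 16.168514251708984), (96.8370590209961, 137.94784545898438), 82.70965576171875) (242, 197, 37, 50)
```

View pics/crop1.png

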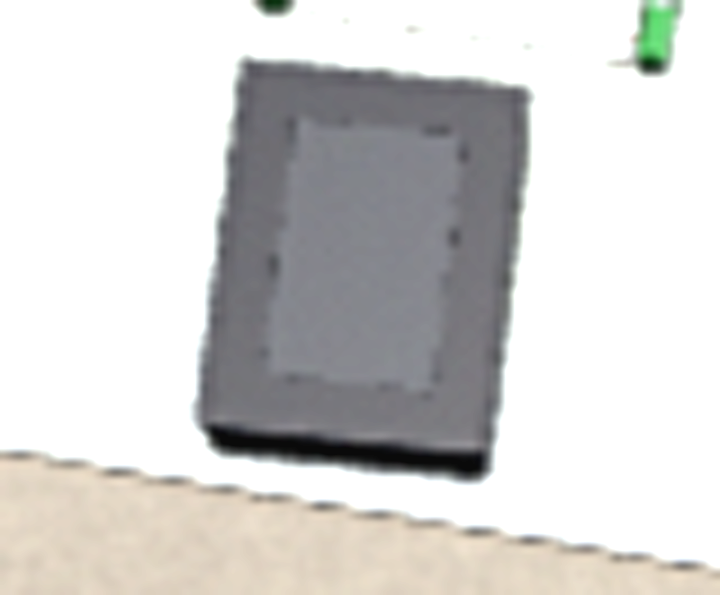

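The crop shows the dark tin: blue-grey lid with corners at crop (245,62), (528,90), (488,447), (205,425), no pink. The near side is the black strip below. Rails at top. This is the one meant.

```bash
cat >> h.py <<'E'
from scipy.spatial.transform import Rotation as Ro
YAW=np.radians(-11.0);O=np.array([.5597,-.0168])
X=np.array([np.cos(YAW),np.sin(YAW)]);Y=np.array([-X[1],X[0]])
def lane(p): p=np.atleast_2d(p)-O; return np.c_[p@X,p@Y]
def world(x,y): return O+x*X+y*Y
def plan(xy,z,jaw=None,step=60):
    """rows (tool mm, deg) to reach world xy,z and jaw angle (deg world, mod 180)"""
    o=get_obs();R=Ro.from_euler("xyz",o["orientation"],degrees=True);p=o["tool_pos"];M=R.as_matrix()
    cur=np.degrees(np.arctan2(M[1,2],M[0,2]));turn=0
    if jaw is not None: turn=-((jaw-cur+90)%180-90)   # tool x is down
    d=np.r_[xy,z]-p;n=max(1,int(np.ceil(max(np.linalg.norm(d*1000)/step,abs(turn)/10))))
    print("t",round(o["clock"],2),"tcp",p.round(4),"lane",lane(p[:2]).round(4),"jaw",cur.round(2),"F",o["force"].round(1),"j",o["joint_pos"].round(1),"rows",n)
    for i in range(n):
        print((M.T@d*1000/n).round(1).tolist(),round(turn/n,2));R=R*Ro.from_euler("x",turn/n,degrees=True);M=R.as_matrix()
E
python3 - <<'E'
from h import *
s=snapshot("top")
q=np.array([[245,62],[528,90],[488,447],[205,425]],float);q=np.c_[220+(q[:,0]+.5)/9-.5,190+(q[:,1]+.5)/8.5-.5]
w=ray(s,q,.095);l=lane(w);print("tin lid lane",(l*1000).round(1).tolist(),"c",(l.mean(0)*1000).round(1))
e=l-np.roll(l,-1,0);print("sides",(np.linalg.norm(e,axis=1)*1000).round(1),"ang",[np.degrees(np.arctan2(*(a)[::-1])).round(1) for a in (l[0]-l[3],l[1]-l[2])],np.degrees(np.arctan2(-(l[0]-l[1])[0],(l[0]-l[1])[1])).round(1),np.degrees(np.arctan2(-(l[3]-l[2])[0],(l[3]-l[2])[1])).round(1))
plan(world(-.097,.105),.187,-11)
E
```

```text
tin lid lane [[-35.1, 65.4], [-28.8, -27.5], [-153.3, -36.2], [-161.6, 54.8]] c [-94.7  14.1]
sides [ 93.  124.7  91.4 127. ] ang [np.float64(4.8), np.float64(4.0)] 3.9 5.2
t 0.2 tcp [0.1557 0.6565 0.1876] lane [[-0.5251  0.5838]] jaw -103.34 F [-0.1 -0.  -0.1] j [ 93.2  20.6   0.7  -0.  -70.1 -16.5] rows 11
[0.1, 40.7, 41.9] 7.97
[0.1, 46.1, 35.9] 7.97
[0.1, 50.6, 29.1] 7.97
[0.1, 54.2, 21.8] 7.97
[0.1, 56.7, 14.1] 7.97
[0.1, 58.1, 6.1] 7.97
[0.1, 58.4, -2.0] 7.97
[0.1, 57.5, -10.1] 7.97
[0.1, 55.6, -17.9] 7.97
[0.1, 52.5, -25.5] 7.97
[0.1, 48.5, -32.5] 7.97
```

{"api": "arm_command", "payload": {
  "commands": [0, 41, 42, 8, 100, 0, 46, 36, 8, 100, 0, 51, 29, 8, 100, 0, 54, 22, 8, 100, 0, 57, 14, 8, 100]
}}

```text
clock: 0.82
tool_pos: [0.3055, 0.399, 0.1855]
orientation: [56.0, 89.8, -88.3]
force: [1.4, 0.6, -0.4]
opening: 0.0875
```

```bash
python3 -c "
from h import *
plan(world(-.097,.105),.187,-11)"
```

```text
t 0.82 tcp [0.3055 0.399  0.1855] lane [[-0.3288  0.3596]] jaw -144.28 F [ 1.4  0.6 -0.4] j [ 75.1   4.4 -20.7   0.1 -65.1 -39.4] rows 6
[-0.0, 57.2, 4.4] 7.79
[-0.0, 57.3, -3.4] 7.79
[-0.0, 56.3, -11.1] 7.79
[-0.0, 54.3, -18.6] 7.79
[-0.0, 51.3, -25.8] 7.79
[-0.0, 47.3, -32.5] 7.79
```

{"api": "arm_command", "payload": {
  "commands": [0, 57, 4, 8, 100, 0, 57, -3, 8, 100, 0, 56, -11, 8, 100, 0, 54, -19, 8, 100, 0, 51, -26, 8, 100]
}}

```text
clock: 1.45
tool_pos: [0.4536, 0.1442, 0.1877]
orientation: [156.9, 89.8, -28.6]
force: [0.6, 0.7, -0.5]
opening: 0.0875
```

```bash
python3 -c "
from h import *
plan(world(-.097,.105),.15,-11)"
```

```text
t 1.45 tcp [0.4536 0.1442 0.1877] lane [[-0.1348  0.1378]] jaw 174.49 F [ 0.6  0.7 -0.5] j [ 41.5   1.4 -23.7   0.2 -64.9 -47.1] rows 2
[18.9, 18.1, -17.2] 2.74
[18.9, 17.3, -18.1] 2.74
```

{"api": "arm_command", "payload": {
  "commands": [19, 18, -17, 3, 100, 19, 17, -18, 3, 100, 0, 0, 0, 0, 100, 0, 0, 0, 0, 100]
}}

```text
clock: 1.95
tool_pos: [0.4861, 0.1001, 0.1494]
orientation: [-179.5, 89.8, -11.7]
force: [0.2, 0.3, -0.4]
opening: 0.0878
```

```bash
python3 -c "
from h import *
plan(world(-.097,.105),.05,-11)"
```

```text
t 1.95 tcp [0.4861 0.1001 0.1494] lane [[-0.0945  0.1007]] jaw 167.85 F [ 0.2  0.3 -0.4] j [ 34.5   5.2 -24.9   0.2 -59.8 -46.7] rows 2
[49.7, -2.1, 1.5] -0.58
[49.7, -2.1, 1.4] -0.58
```

{"api": "arm_command", "payload": {
  "commands": [40, -1, 1, -1, 100, 40, 0, 0, 0, 100, 20, 0, 0, 0, 100, 0, 0, 0, 0, 100]
}}

```text
clock: 2.45
tool_pos: [0.4872, 0.1056, 0.0506]
orientation: [-151.4, 89.4, 17.9]
force: [-0.2, -0.3, 0.3]
opening: 0.0875
```

Run:
```python
from h import *
plan(world(-.095,.0575),.05,-11,step=12)
s=snapshot("side");x=cv2.resize(s["frame"][150:280,200:380],None,fx=4,fy=4,interpolation=cv2.INTER_CUBIC);cv2.imwrite("pics/s1.png",x)
```

```text
t 2.45 tcp [0.4872 0.1056 0.0506] lane [[-0.0945  0.1063]] jaw 169.26 F [-0.2 -0.3  0.3] j [ 35.   11.6 -32.3   0.2 -45.5 -45.9] rows 5
[0.1, 9.8, 0.1] 0.05
[0.1, 9.8, 0.1] 0.05
[0.1, 9.8, 0.1] 0.05
[0.1, 9.8, 0.1] 0.05
[0.1, 9.8, 0.1] 0.05
```

View pics/s1.png

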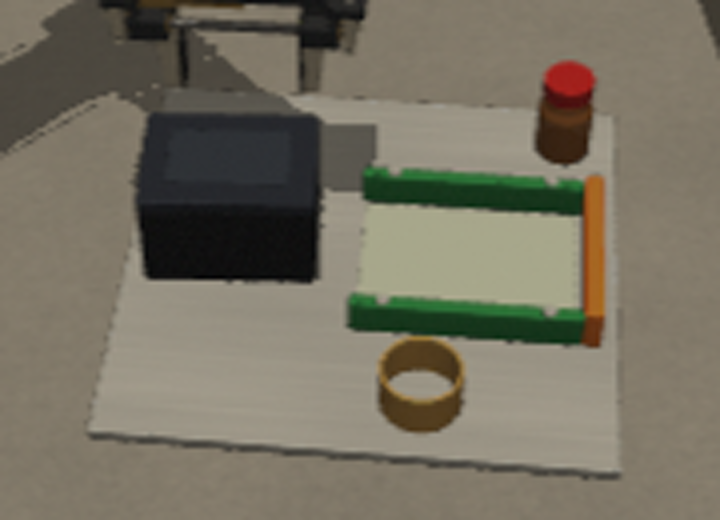

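The side crop shows the fingers standing left of the tin at crop (240,55), clear of it and of the rails. Next I push sideways.

{"api": "arm_command", "payload": {
  "commands": [0, 14, 0, 0, 100, 0, 10, 0, 0, 100, 0, 8, 0, 0, 100, 0, 8, -2, 0, 100, 0, 6, -2, 0, 100]
}}

```text
clock: 3.12
tool_pos: [0.486, 0.0602, 0.0555]
orientation: [-143.4, 88.8, 26.0]
force: [-0.8, 4.5, 0.4]
opening: 0.0879
```

Run:
```python
from h import *
plan(world(-.085,.0575),.05,-11,step=8)
```

```text
t 3.12 tcp [0.486  0.0602 0.0555] lane [[-0.087   0.0616]] jaw 169.36 F [-0.8  4.5  0.4] j [ 30.2  10.1 -33.5   0.1 -45.2 -40.9] rows 1
[5.5, 4.1, -1.9] 0.36
```

{"api": "arm_command", "payload": {
  "commands": [4, 4, -2, 0.5, 100, 0, 1, 0, 0, 100, 0, 0, 0, 0, 100]
}}

```text
clock: 3.5
tool_pos: [0.4898, 0.0566, 0.053]
orientation: [-139.5, 88.4, 29.2]
force: [-0.6, 4.7, -0.2]
opening: 0.0876
```

Run:
```python
from h import *
plan(world(-.085,.0575),.05,-11,step=8)
s=snapshot("top");x=cv2.resize(s["frame"][130:260,200:340],None,fx=5,fy=4.5,interpolation=cv2.INTER_CUBIC);cv2.imwrite("pics/t2.png",cv2.convertScaleAbs(x,alpha=1.4))
```

```text
t 3.5 tcp [0.4898 0.0566 0.053 ] lane [[-0.0826  0.0587]] jaw 168.75 F [-0.6  4.7 -0.2] j [ 29.5  10.4 -33.5   0.  -44.6 -40.7] rows 1
[2.9, 1.3, 2.5] -0.25
```

View pics/t2.png

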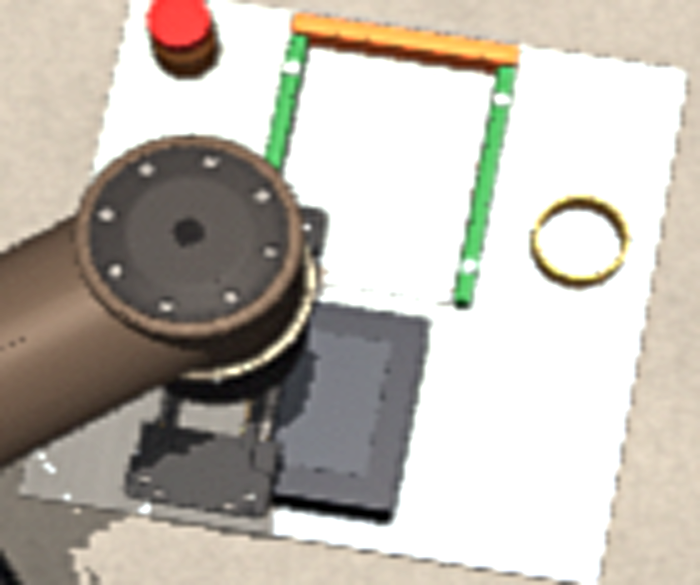

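The crop shows the tin against the fingers and nearly parallel to the lane: right edge (430,318)-(393,505), mouth line at about row 300. I'll back off and measure.

{"api": "arm_command", "payload": {
  "commands": [0, -20, 0, 0, 100, 0, -30, 0, 0, 100, -50, -30, 0, 0, 80, -60, -50, 30, 0, 50, -30, -40, 50, 0, 50]
}}

```text
clock: 4.18
tool_pos: [0.451, 0.2211, 0.1757]
orientation: [-157.9, 89.1, 10.5]
force: [0.9, 0.1, 0.3]
opening: 0.063
```

```bash
cat >> h.py <<'E'
def tin(s,z=.095,thr=110,box=(130,265,215,330),save=None):
    im=s["frame"];hsv=cv2.cvtColor(im,cv2.COLOR_BGR2HSV);a,b,c,d=box
    m=np.zeros(im.shape[:2],np.uint8);sub=cv2.cvtColor(im,cv2.COLOR_BGR2GRAY)[a:b,c:d];sat=hsv[a:b,c:d,1]
    m[a:b,c:d]=((sub>22)&(sub<thr)&(sat<110))*255   # lid only: sides are blacker
    m=cv2.morphologyEx(m,cv2.MORPH_OPEN,np.ones((3,3),np.uint8))
    k=max(cv2.findContours(m,0,2)[0],key=cv2.contourArea)
    l=lane(ray(s,k.reshape(-1,2),z))*1000
    (cx,cy),(w,h),an=cv2.minAreaRect(l.astype(np.float32));an=(an+45)%90-45
    print("tin rect lane c",round(cx,1),round(cy,1),"size",round(w,1),round(h,1),"ang",round(an,2),"px",cv2.boundingRect(k))
    if save: cv2.imwrite(save,cv2.convertScaleAbs(cv2.resize(im[a:b,c:d],None,fx=5,fy=4.4,interpolation=cv2.INTER_CUBIC),alpha=1.3))
E
python3 - <<'E'
from h import *
o=get_obs();print(o["tool_pos"],o["orientation"],o["force"],o["opening"])
s=snapshot("top");tin(s,save="pics/t3.png")
g=cv2.cvtColor(s["frame"],cv2.COLOR_BGR2GRAY);print(g[195:260:2,262].tolist())
E
```

```text
[0.45097103 0.22107229 0.17570069] [-157.91905216   89.11934161   10.53853314] [0.91297886 0.13701539 0.33897958] 0.06304012267386777
tin rect lane c -90.4 -2.2 size 129.6 97.1 ang 0.05 px (247, 196, 39, 48)
[203, 78, 72, 72, 85, 88, 88, 88, 88, 88, 90, 90, 90, 91, 91, 90, 91, 92, 92, 92, 80, 81, 84, 17, 58, 208, 203, 197, 139, 145, 150, 152, 147]
```

View pics/t3.png

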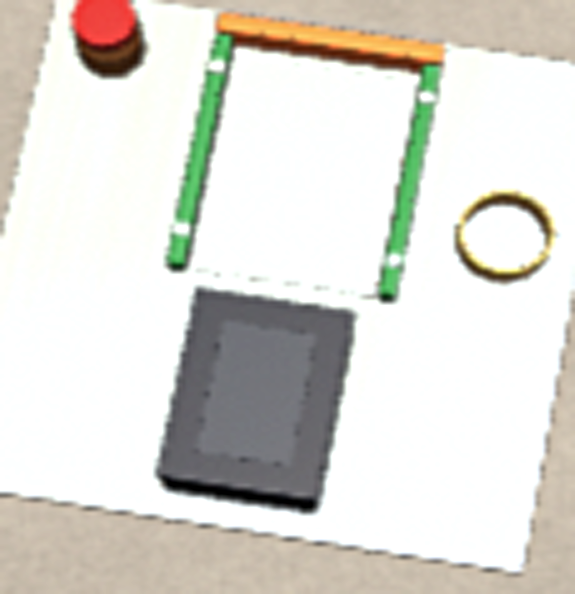

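The crop shows the tin squared up before the lane: front edge (195,290)-(355,312), rails at (180,265) and (390,298). It is about 2 mm right of centre with angle ~0°. Next I move behind it.

Run:
```python
from h import *
plan(world(-.185,-.002),.15,79)
```

```text
t 4.22 tcp [0.4489 0.2255 0.1788] lane [[-0.155   0.2167]] jaw 168.61 F [-3.3  3.6  2.1] j [ 49.6   3.7 -22.6   0.6 -62.7 -61.3] rows 9
[2.9, 24.4, 3.2] 9.96
[2.9, 24.5, -1.0] 9.96
[2.9, 24.0, -5.3] 9.96
[2.9, 22.7, -9.3] 9.96
[2.9, 20.8, -13.1] 9.96
[2.9, 18.2, -16.5] 9.96
[2.9, 15.0, -19.4] 9.96
[2.9, 11.5, -21.7] 9.96
[2.9, 7.5, -23.4] 9.96
```

{"api": "arm_command", "payload": {
  "commands": [0, 24, 3, 10, 50, 0, 24, -1, 10, 50, 0, 24, -5, 10, 50, 0, 23, -9, 10, 50, 0, 21, -13, 10, 50]
}}

```text
clock: 4.85
tool_pos: [0.4054, 0.113, 0.1776]
orientation: [-110.6, 89.0, 7.0]
force: [-0.1, 0.1, 0.9]
opening: 0.044
```

{"api": "arm_command", "payload": {
  "commands": [0, 20, -17, 10, 50, 0, 17, -20, 10, 50, 0, 13, -22, 10, 50, 0, 9, -24, 10, 50, 0, 0, 0, 0, 50]
}}

```text
clock: 5.48
tool_pos: [0.3621, 0.0145, 0.1761]
orientation: [-89.6, 89.1, -13.3]
force: [0.6, 0.2, 0.4]
opening: 0.044
```

Run:
```python
from h import *
plan(world(-.185,-.002),.15,79,step=30)
```

```text
t 5.47 tcp [0.3621 0.0145 0.1761] lane [[-0.1999 -0.007 ]] jaw 76.27 F [0.6 0.2 0.4] j [  35.1  -11.5  -36.8    0.7  -64.1 -139.2] rows 2
[13.1, -7.1, 2.8] -1.37
[13.1, -7.2, 2.7] -1.37
```

{"api": "arm_command", "payload": {
  "commands": [13, -4, 3, -1.4, 50, 25, -4, 2, -1.4, 50, 30, 0, 0, 0, 50, 30, 0, 0, 0, 50, 20, 0, 0, 0, 50]
}}

```text
clock: 6.1
tool_pos: [0.3762, 0.0209, 0.0528]
orientation: [-93.8, 89.0, -13.7]
force: [1.1, 0.2, 1.2]
opening: 0.0437
```

Run:
```python
from h import *
plan(world(-.165,-.002),.05,79,step=10)
```

```text
t 6.1 tcp [0.3762 0.0209 0.0528] lane [[-0.1873  0.002 ]] jaw 80.16 F [1.1 0.2 1.2] j [  34.7   -0.8  -46.8    1.1  -43.3 -135.3] rows 3
[1.1, -7.4, -1.5] 0.39
[1.1, -7.4, -1.4] 0.39
[1.1, -7.4, -1.4] 0.39
```

{"api": "arm_command", "payload": {
  "commands": [1, -5, -2, 1, 50, 1, -5, -2, 0, 50, 0, -8, 0, 0, 50, 0, -8, 0, 0, 50, 0, 0, 0, 0, 50]
}}

```text
clock: 6.72
tool_pos: [0.4028, 0.0122, 0.0501]
orientation: [-106.4, 89.2, -27.0]
force: [0.0, -0.3, -0.9]
opening: 0.0439
```

Run:
```python
from h import *
plan(world(-.06,-.001),.05,79,step=20)
```

```text
t 6.72 tcp [0.4028 0.0122 0.0501] lane [[-0.1596 -0.0015]] jaw 79.41 F [ 0.  -0.3 -0.9] j [  31.     2.5  -43.9    1.   -43.2 -132.3] rows 5
[0.3, -19.9, -0.0] 0.08
[0.3, -19.9, -0.0] 0.08
[0.3, -19.9, 0.0] 0.08
[0.3, -19.9, 0.0] 0.08
[0.3, -19.9, 0.1] 0.08
```

{"api": "arm_command", "payload": {
  "commands": [0, -8, 0, 0, 50, 0, -10, 0, 0, 50, 0, -10, 0, 0, 50, 0, -10, 0, 0, 50, 0, 0, 0, 0, 50]
}}

```text
clock: 7.35
tool_pos: [0.4405, 0.004, 0.0504]
orientation: [-111.8, 89.3, -32.5]
force: [-0.9, -0.4, 1.0]
opening: 0.0438
```

Run:
```python
from h import *
plan(world(-.06,-.001),.05,79,step=20)
s=snapshot("top");tin(s,save="pics/t4.png")
```

```text
t 7.35 tcp [0.4405 0.004  0.0504] lane [[-0.1209 -0.0023]] jaw 79.34 F [-0.9 -0.4  1. ] j [  27.     6.3  -39.4    0.9  -43.9 -128.3] rows 4
[0.3, -15.2, 0.2] 0.08
[0.3, -15.2, 0.3] 0.08
[0.3, -15.2, 0.3] 0.08
[0.3, -15.2, 0.3] 0.08
tin rect lane c -97.6 65.9 size 162.5 309.0 ang -28.48 px (215, 180, 73, 85)
```

View pics/t4.png

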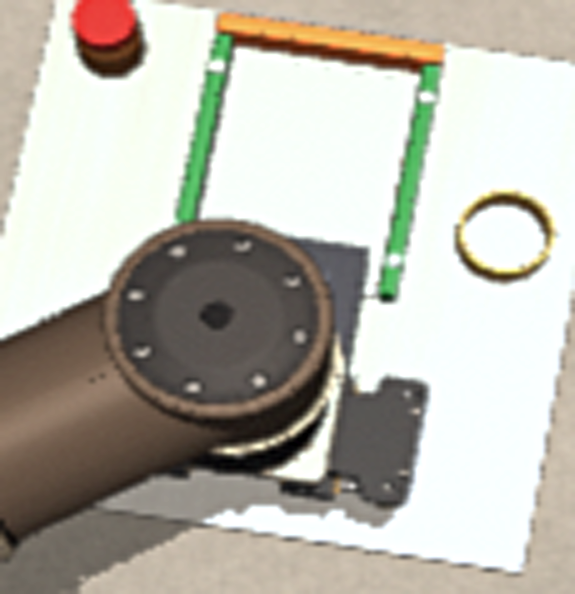

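The crop shows the tin's front-right lid corner at (368,248), just inside the mouth and about parallel to the rail.

```bash
cat >> h.py <<'E'
def edge(s,xs):
    """right lid edge: lane y where the lid turns bright, sampled at lane x (m) at z=.095"""
    g=cv2.GaussianBlur(cv2.cvtColor(s["frame"],cv2.COLOR_BGR2GRAY),(3,3),0).astype(np.float32)
    def scan(P):
        uv=proj(s,P).astype(np.float32); return cv2.remap(g,uv[:,:1],uv[:,1:],1).ravel()
    out=[]
    t=np.arange(-.085,-.02,.0005)
    for x in xs:
        v=scan(np.array([np.r_[world(x,y),.095] for y in t])); i=np.where(v<115)[0]; out.append((round(x*1000),round(t[i[0]]*1000,1) if len(i) else None))
    f=[]
    for y in (-.015,-.025,-.035,-.042):
        t2=np.arange(.2,-.08,-.0005);v=scan(np.array([np.r_[world(x,y),.095] for x in t2]));i=np.where((v<110)&(t2<.155))[0];f.append((round(y*1000),round(t2[i[0]]*1000,1) if len(i) else None))
    print("right edge",out,"front",f)
E
python3 - <<'E'
from h import *
s=snapshot("top");edge(s,[-.03,-.02,-.01,0,.01])
E
```

```text
right edge [(-30, np.float64(-50.5)), (-20, np.float64(-50.5)), (-10, np.float64(-69.5)), (0, np.float64(-65.5)), (10, np.float64(-49.0))] front [(-15, np.float64(155.0)), (-25, np.float64(154.5)), (-35, np.float64(155.0)), (-42, np.float64(154.5))]
```

{"api": "arm_command", "payload": {
  "commands": [0, -14, 0, 0, 50, 0, -16, 0, 0, 50, 0, -16, 0, 0, 50, 0, -16, 0, 0, 50, 0, -10, 0, 0, 50]
}}

```text
clock: 8.07
tool_pos: [0.5112, -0.0105, 0.0506]
orientation: [-127.4, 89.4, -48.0]
force: [-5.7, 1.8, 2.8]
opening: 0.0441
```

Run:
```python
from h import *
plan(world(.02,-.001),.05,79,step=16)
s=snapshot("top");edge(s,[0,.01,.02,.03,.04,.05,.06,.07])
```

```text
t 8.07 tcp [ 0.5112 -0.0105  0.0506] lane [[-0.0488 -0.0031]] jaw 79.34 F [-5.7  1.8  2.8] j [  21.3   12.9  -30.8    0.7  -46.2 -122.5] rows 5
[0.2, -13.8, 0.3] 0.07
[0.2, -13.8, 0.3] 0.07
[0.2, -13.8, 0.4] 0.07
[0.2, -13.8, 0.4] 0.07
[0.2, -13.8, 0.4] 0.07
right edge [(0, np.float64(-85.0)), (10, np.float64(-85.0)), (20, np.float64(-42.0)), (30, np.float64(-65.0)), (40, np.float64(-65.5)), (50, np.float64(-65.5)), (60, np.float64(-65.0)), (70, np.float64(-65.0))] front [(-15, np.float64(155.0)), (-25, np.float64(154.5)), (-35, np.float64(154.5)), (-42, np.float64(154.5))]
```

```bash
sed -i 's/t=np.arange(-.085/t=np.arange(-.058/' h.py
python3 - <<'E'
from h import *
s=snapshot("top");edge(s,[.02,.03,.04,.05,.06,.07]);tin(s,save="pics/t5.png")
E
```

```text
right edge [(20, np.float64(-42.0)), (30, np.float64(-50.5)), (40, np.float64(-50.5)), (50, np.float64(-50.5)), (60, np.float64(-50.5)), (70, np.float64(-50.5))] front [(-15, np.float64(155.0)), (-25, np.float64(154.5)), (-35, np.float64(154.5)), (-42, np.float64(154.5))]
tin rect lane c 20.0 37.1 size 216.0 267.5 ang 6.04 px (215, 146, 90, 74)
```

View pics/t5.png

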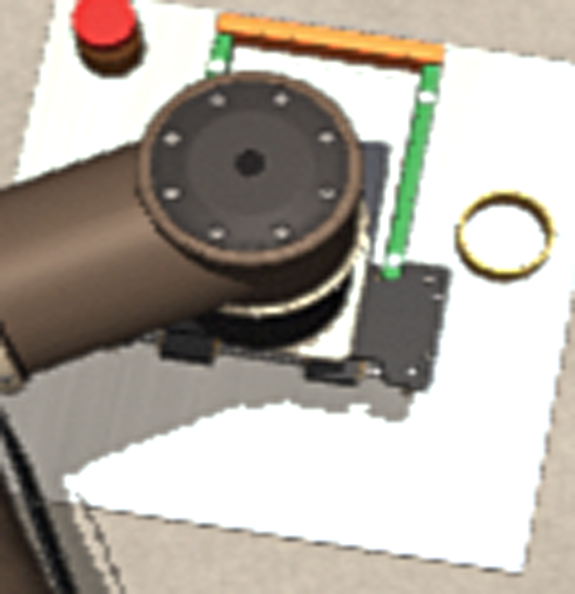

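The crop shows the lid's front-right corner at (388,145). The right edge is parallel to the rail at lane y ≈ -50 mm, leaving about 10 mm free.

{"api": "arm_command", "payload": {
  "commands": [0, -12, 0.5, 0, 50, 0, -14, 0.5, 0, 50, 0, -14, 0.5, 0, 50, 0, -12, 0.5, 0, 50, 0, -6, 0.5, 0, 50]
}}

```text
clock: 8.8
tool_pos: [0.5699, -0.0194, 0.0509]
orientation: [-135.0, 89.5, -55.7]
force: [-4.7, 1.7, 1.8]
opening: 0.0441
```

Run:
```python
from h import *
plan(world(.03,-.002),.05,79,step=8)
s=snapshot("top");edge(s,[.06,.07,.08,.09,.1,.11,.12])
```

```text
t 8.8 tcp [ 0.5699 -0.0194  0.0509] lane [[ 0.0105 -0.0006]] jaw 79.31 F [-4.7  1.7  1.8] j [  18.1   17.9  -23.4    0.6  -48.6 -119.2] rows 3
[0.3, -6.5, -0.5] 0.1
[0.3, -6.5, -0.5] 0.1
[0.3, -6.5, -0.5] 0.1
right edge [(60, np.float64(-58.0)), (70, np.float64(-51.5)), (80, np.float64(-35.5)), (90, np.float64(-37.5)), (100, np.float64(-48.5)), (110, np.float64(-48.5)), (120, np.float64(-48.5))] front [(-15, np.float64(155.0)), (-25, np.float64(155.0)), (-35, np.float64(155.0)), (-42, np.float64(154.0))]
```

Now slow 3 mm steps until the force rises at the stop.

{"api": "arm_command", "payload": {
  "commands": [0, -5, 0, 0, 50, 0, -4, 0, 0, 50, 0, -3, 0, 0, 50, 0, -3, 0, 0, 50]
}}

```text
clock: 9.35
tool_pos: [0.5846, -0.0223, 0.051]
orientation: [-140.7, 89.5, -61.4]
force: [-4.3, 0.6, 0.8]
opening: 0.0438
```

{"api": "arm_command", "payload": {
  "commands": [0, -3, 0, 0, 50, 0, -3, 0, 0, 50]
}}

```text
clock: 9.6
tool_pos: [0.5894, -0.0233, 0.0508]
orientation: [-156.6, 89.6, -77.4]
force: [-14.3, 6.9, 9.7]
opening: 0.0436
```

{"api": "arm_command", "payload": {
  "commands": [0, -2, 0, 0, 50, 0, 0, 0, 0, 50]
}}

```text
clock: 9.85
tool_pos: [0.5889, -0.023, 0.0509]
orientation: [167.4, 89.6, -113.3]
force: [-2.6, 0.3, 1.0]
opening: 0.0437
```

Run:
```python
from h import *
plan(world(-.06,-.002),.05,79,step=30)
```

```text
t 9.85 tcp [ 0.5889 -0.023   0.0509] lane [[ 0.0298 -0.0006]] jaw 79.28 F [-2.6  0.3  1. ] j [  17.    19.7  -20.4    0.4  -50.1 -118. ] rows 3
[0.4, 29.9, -0.3] 0.09
[0.4, 29.9, -0.4] 0.09
[0.4, 29.9, -0.4] 0.09
```

{"api": "arm_command", "payload": {
  "commands": [0, -3, 0, 0, 50, 0, -3, 0, 0, 50]
}}

```text
clock: 10.1
tool_pos: [0.5889, -0.0232, 0.0507]
orientation: [124.6, 89.2, -156.2]
force: [-17.8, 8.3, 13.5]
opening: 0.0437
```

{"api": "arm_command", "payload": {
  "commands": [0, 4, 0, 0, 50, 0, 20, 0, 0, 50, 0, 40, 0, 0, 50, -20, 40, 0, 0, 50, -50, 20, 0, 0, 50]
}}

```text
clock: 10.72
tool_pos: [0.471, 0.0011, 0.1219]
orientation: [153.6, 89.5, -127.1]
force: [1.8, 0.5, 0.6]
opening: 0.0441
```

{"api": "arm_command", "payload": {
  "commands": [-50, 0, 40, 0, 50, 0, 20, 60, 0, 50, 0, 20, 60, 0, 50, 0, 0, 60, 0, 50, 0, 0, 0, 0, 50]
}}

```text
clock: 11.35
tool_pos: [0.4811, 0.2326, 0.1826]
orientation: [-58.5, 88.7, 20.9]
force: [0.5, -1.0, -0.0]
opening: 0.0439
```

Run:
```python
from h import *
o=get_obs();print(o["tool_pos"],lane(o["tool_pos"][:2]),o["force"])
s=snapshot("top");tin(s,save="pics/t6.png");tin(s,box=(143,210,235,310))
s=snapshot("side");cv2.imwrite("pics/s6.png",cv2.convertScaleAbs(cv2.resize(s["frame"][150:280,200:380],None,fx=4,fy=4,interpolation=cv2.INTER_CUBIC),alpha=1.3))
```

```text
[0.48111307 0.23264787 0.18262579] [[-0.12473996  0.22986972]] [ 0.52682594 -1.01302836 -0.01133735]
tin rect lane c 104.7 -1.6 size 129.5 96.9 ang 0.06 px (259, 133, 37, 46)
tin rect lane c 96.1 -1.6 size 112.4 96.9 ang 0.11 px (259, 143, 37, 36)
```

View pics/t6.png

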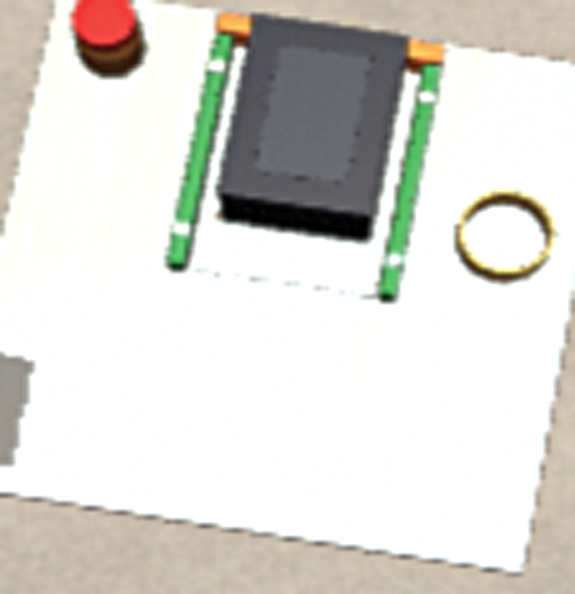

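View pics/s6.png

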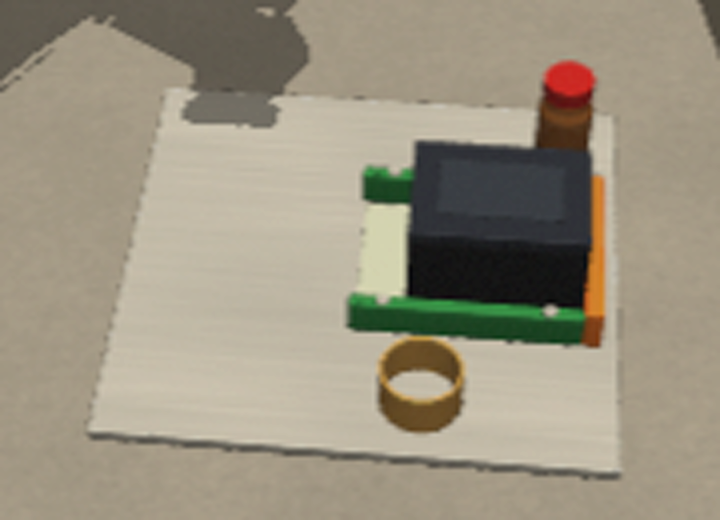

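The top view puts the tin at lane x 104.7 mm (home is 105), y -1.6 mm, angle 0.1°, with white floor showing on both sides. The side view shows its front at the stop at (588,270). The jar and cutter have not moved, and the arm is clear.

```bash
python3 -c "
from plant import *
print(close_job())"
```

```text
the job is handed in; nothing more can be done
None
```

The dark loaf tin is in the lane with its front against the orange end stop, and I have handed the job in. I first pushed it sideways with the open fingers, which centred and squared it. Then I pushed it down the lane from behind with the fingers half open.

- **Position:** The last top view put its centre at 104.7 mm down the lane (home is 105), 1.6 mm right of centre and about 0.1° askew.
- **Rails:** By those figures it has about 10 mm free on the right and about 13 mm on the left. I saw no sign that the tin or the robot touched either rail.
- **Contact with the stop:** When I pushed on, the tool went no further and the wrist force rose to about 24 N, so the tin was seated.
- **Bystanders:** The jar and the cutter look unmoved in the last pictures. I did not recheck the other bystanders or the pink box, but the arm stayed well above the table when it passed over that side.
- **End state:** The arm was clear and touching nothing, with the clock at about 11.5 s.
- **Failed measurement:** My helper for finding the tin's front edge while pushing locked onto the end stop instead, and some side-edge samples hit the rail or the arm. I relied on the pictures, the tool position and the force for the last stretch.

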